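Mesh the splined star wheel onto the indexing drive of a bottle filling bench

TASK

Fit the bottle star wheel with the splined bore (the one with the six-sided hub) onto the splined shaft of the indexing drive: line its ribs up with the gaps between the shaft's teeth, push it down while rocking it a little until the teeth mesh and it sits fully home on the shaft's flange, and only then let go. Leave the star wheel with the plain bore and the glass bottle where they are.

Things in the scene. Friction and masses are not known exactly. Their poses are not given: they have to be found in the camera images.
- wheel: White plastic disc 120 mm wide, 14 thick, six rim pockets; on it a six-sided aluminium hub, 52 mm across flats, top 60 mm above the underside. Lies hub up, 0.25-0.5 kg; grip the hub's flats. Through bore 45 mm wide with six inward ribs 4.5 mm wide (30 mm between tips). Origin: centre of underside, z up. x and every 60 deg from it point at a rib, the middle of a flat and a pocket alike.
- shaft: Upright steel shaft on a fixed black box (130x130x42 mm). Origin: centre of its 68 mm flange's top, 50 mm above bench; z up. Six teeth 4.5 mm wide, 40 mm over tips, 46 tall; cone nose to 75. x and every 60 deg point along a tooth: wheel meshes with its x 30 deg (+ any 60) from shaft's x; play 12 deg, 3 mm; unmeshed it stops 45 mm high. Turns against friction 0.12 N m; teeth have roof-shaped tops.
- plain_wheel: The wrong wheel, to be left alone: the same white disc with six pockets (120 mm across, 14 mm thick, 60 mm tall in all), but its aluminium hub is round, 52 mm in diameter, with a smooth round bore 26 mm wide. Origin: centre of its underside, z up. The two wheels may lie in either place.
- bottle: A small clear glass bottle, 36 mm in diameter and 70 mm tall with a narrow brass-collared neck, standing on the bench; to be left alone. Origin: centre of its underside, z up.
Not all that is in view belongs to the job. What is meant by the part that bears shaft is not brown, green or yellow, and is the larger of those in its own colour.

How it is judged (in metres and radians):
On the way:
1. the splined wheel is pushed home on the shaft while still held by the gripper (horizontal distance between wheel and shaft below 0.01 m and z of wheel in the frame of shaft below 0.01 m and angle between wheel's own z axis and vertical below 0.1745 rad and contact force between the fingers and wheel above 1 N), for 0.1 s.
At the end, for the whole second after the job is handed in: The splined star wheel sits on the shaft with its teeth meshed: its underside within 10 mm of the flange, within 10 mm of the shaft's axis, level within 10 degrees, at rest and released (horizontal distance between wheel and shaft below 0.01 m and z of wheel in the frame of shaft below 0.01 m and angle between wheel's own z axis and vertical below 0.1745 rad and contact force between the fingers and wheel below 0.1 N and linear speed of wheel below 0.02 m/s); the robot touches nothing.
It fails at once if the plain-bore wheel is moved by more than 30 mm (distance of plain_wheel from where it was at the start of the episode above 0.03 m).
It fails at once if the glass bottle is moved by more than 30 mm or tipped over (distance of bottle from where it was at the start of the episode above 0.03 m or angle between bottle's own z axis and vertical above 0.5 rad).
It also fails if it takes over 38 s, if anything falls off the work surface, if the arm or the gripper's body presses on something with over 40 N, if the wrist force passes 120 N, or if a joint passes its speed limit or range.

ROBOT

A 6-joint arm with a two-finger parallel gripper is mounted at the origin on the work surface. World frame = base frame: x ahead of the robot, y to its left, z up, the work surface at z = 0. Lengths are in mm, angles in rad, forces in N, time in s.
With the tool pointing down it reaches from about 300 to 775 mm from the base axis. Payload 14.6 kg.
Tool frame: the origin (TCP) lies at the very end of the fingers, on their centre line; the grasp point (between the pads) lies 19 mm behind it; z points along the fingers, y is the direction in which the jaws open and shut (so a half turn about z gives the same grasp; the last joint's range is limited). The gripper opens to 85 mm and grips with 20 to 120 N. Pads are 22 mm wide; open, the fingers measure 114 mm over their backs; the gripper's body (76 mm by 85 mm) begins 54 mm behind the grasp point. The pads swing forward as they close: fully open they stand 13 mm farther back than shut.
Start: joints at [1.087, 0.3, 1.521, -0, 1.321, -0.067], TCP at [222.656, 502.905, 231.281] pointing down, gripper open.
Joint ranges: [-3.03, 3.03], [-0.79, 2.21], [0.23, 2.52], [-1.04, 4.18], [0, 3.07], [-2.55, 2.55]. Speed limits (rad/s): [2.22, 2.22, 2.57, 3.14, 3.14, 3.14].

INTERFACE

Orientations are given as [roll, pitch, yaw] about the fixed x, y, z axes, in that order (R = Rz(yaw) Ry(pitch) Rx(roll)).
In Python, from workcell import manip gives the robot as it stands.
- The arm moves only by the tool carry_out, never from a script. Its argument "motion" is a list of rows, each a list of 6 numbers: the shift along the tool's x, y, z in m, then the turn, a rotation vector about the tool's x, y, z in degrees. In form: [[tx, ty, tz, ax, ay, az], ...]. A call has exactly 8 rows; each row shifts and turns the commanded pose from where the row before left it, along the tool's axes as they then stand; what a row does not reach is not made up. A row lasts 1/10 s, in which the tool goes at most 50 mm and 8.59 degrees, less where a joint would pass 70% of its speed; a pose out of reach is approached as far as the arm can. A call is refused whole if a number of a shift passes 0.05 or a number of a turn 8.59, either way. A call with a gripper value outside its range is refused whole. "jaw" is the finger opening in m, from 0 to 0.0854, set as the call begins (left out, the last holds). The fingers move at their own pace and stop on an object; "grip_force" is the grip in N (left out, the last holds). Time passes only in rows, so rows that do not move let the fingers close, or fill a call up. It gives the time, the measured TCP pose, the force and the opening at its end, in the units of the state.
- manip.get_state(): the state, without advancing time (a new reading comes with each control period).
- manip.capture(name): name is "side" or "top"; returns the picture (384x512x3 uint8, blue, green, red); there is no depth.
- manip.camera_model(name): a dict with "mtx" (3x3 intrinsics, pixels), "pose" (4x4, takes a point from camera to world coordinates). Camera axes: x right, y down, z forward; pixel columns grow to the right and rows downward; lengths in mm; the calibration is good to about 2 mm. A picture is of the moment at which its call begins. camera_model takes no time and is no camera call.
- manip.hand_in(): hands the job in, once; it reports no verdict.
The state is a dict: "time": time; "qpos": joint angles; "qvel": joint speeds; "joint_torque": joint torques, N m; "position": TCP position; "tool_rot": TCP orientation; "ft_force": force on the tool from outside, world axes, zero at the start; "torque": the same for the moment, N m; "gripper_width": finger opening in mm.
Only numpy, scipy, OpenCV 4.12 (cv2) and the standard library are available. Lean on these libraries where they do the work, as an engineer would, in place of code of your own. Each camera call takes 0.05 s, during which the arm holds its last target.

## Working session

There is one attempt and no reset: what is moved stays moved. The work goes in short steps, Python scripts to look and compute and a tool call to move; the robot and the scene stay as the last step left them, time stands still between calls to the robot, and variables do not carry over. Pictures are saved under pics/ and viewed, and the job is handed in when it is done.

Besides the shell and the picture viewer there is one more tool, called by a JSON object that holds its "method" and its "body", one argument or row to a line. carry_out: Moves the arm, as the interface text tells. Its arguments: {"type":"object","properties":{"motion":{"type":"array","items":{"type":"array","items":{"type":"number"}}},"jaw":{"type":"number"},"grip_force":{"type":"number"}},"required":["motion"]}

```bash
ls; mkdir -p pics; python3 - <<'E'
from workcell import manip
import cv2,numpy as np
for n in("side","top"):
    im=manip.capture(n); cv2.imwrite(f"pics/{n}0.png",im); m=manip.camera_model(n); print(n,np.round(m["mtx"],1).tolist(),np.round(m["pose"],4).tolist())
print(manip.get_state())
E
```

```text
pics
side [[465.2, 0.0, 257.6], [0.0, 465.2, 190.9], [0.0, 0.0, 1.0]] [[0.9508, -0.2386, 0.1975, 215.0344], [-0.3097, -0.7293, 0.6101, -700.0699], [-0.0016, -0.6413, -0.7673, 1053.2359], [0.0, 0.0, 0.0, 1.0]]
top [[474.0, 0.0, 258.5], [0.0, 474.0, 197.4], [0.0, 0.0, 1.0]] [[0.0271, -0.993, 0.1152, 330.7454], [-0.9996, -0.0276, -0.0027, 80.2506], [0.0058, -0.115, -0.9933, 1385.8152], [0.0, 0.0, 0.0, 1.0]]
{'time': 0.1, 'qpos': array([ 1.08740306e+00,  3.00447577e-01,  1.52150718e+00,  4.29541315e-05,
        1.32074358e+00, -6.65866868e-02]), 'qvel': array([-0.00152068, -0.00308935, -0.00100337,  0.00067683,  0.00318583,
        0.00132147]), 'joint_torque': array([ 6.72142523e-04, -5.44387293e+01, -3.62368441e+01, -7.23088056e-05,
        3.13163837e-03,  5.01825559e-05]), 'position': array([222.55020375, 502.72827902, 230.76548971]), 'tool_rot': array([-3.14049218e+00, -1.15083959e-04,  2.72477535e+00]), 'ft_force': array([0.51082661, 0.1827941 , 0.39512035]), 'torque': array([-0.0114136 ,  0.01874218,  0.03918158]), 'gripper_width': 85.639759487838}
```

View pics/side0.png

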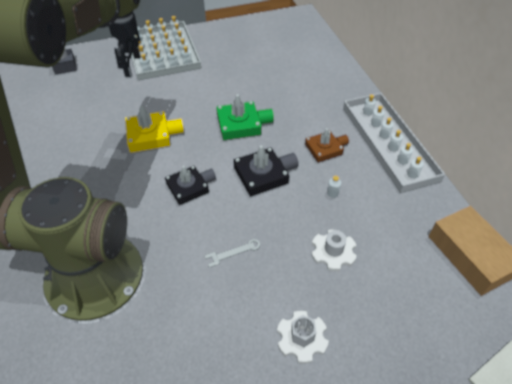

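View pics/top0.png

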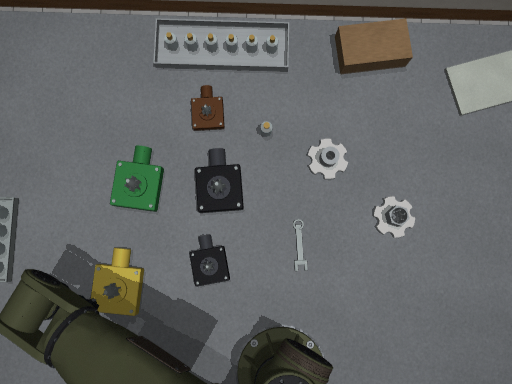

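Black drives: the large one is at top (219,187) / side (263,168), the small one at top (210,264) / side (187,182). Green, brown and yellow are excluded, so the larger black one is meant. For the wheels, top (398,215) / side (303,333) looks hexagonal and top (330,157) / side (335,243) looks round. I'll confirm both with crops.

```bash
python3 - <<'E'
import cv2,numpy as np
t=cv2.imread("pics/top0.png");s=cv2.imread("pics/side0.png")
def c(im,x,y,r=30,k=300): return cv2.resize(im[y-r:y+r,x-r:x+r],(k,k),interpolation=cv2.INTER_CUBIC)
a=np.vstack([np.hstack([c(t,396,216,24),c(t,219,187)]),np.hstack([c(s,303,335,32),c(s,263,168)])])
cv2.imwrite("pics/crop0.png",a)
E
```

```text
(no output)
```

View pics/crop0.png

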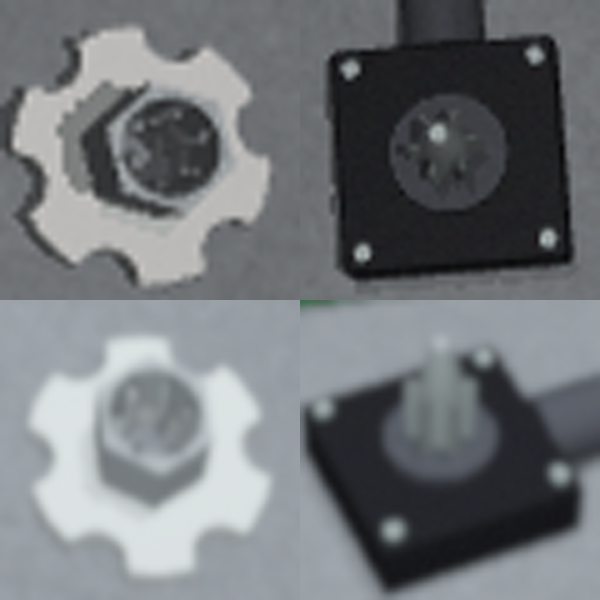

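The crop confirms a six-sided hub with a ribbed bore on the wheel at top (398,215), and the larger black box with a splined shaft at top (219,187). Next I measure both.

```bash
cat > h.py <<'E'
import cv2,numpy as np
from workcell import manip
M={n:manip.camera_model(n) for n in("side","top")}
def ray(n,uv):
    m=M[n];K=np.array(m["mtx"]);P=np.array(m["pose"])
    uv=np.atleast_2d(uv).astype(float)
    d=np.c_[uv,np.ones(len(uv))]@np.linalg.inv(K).T@P[:3,:3].T
    return P[:3,3],d/np.linalg.norm(d,axis=1)[:,None]
def onplane(n,uv,z):
    o,d=ray(n,uv); return o+d*((z-o[2])/d[:,2])[:,None]
def tri(a,b):
    o1,d1=ray("side",a);o2,d2=ray("top",b);d1=d1[0];d2=d2[0]
    t=np.linalg.lstsq(np.c_[d1,-d2],o2-o1,rcond=None)[0]
    p,q=o1+t[0]*d1,o2+t[1]*d2
    return (p+q)/2,np.linalg.norm(p-q)
def proj(n,p):
    m=M[n];P=np.linalg.inv(np.array(m["pose"]));p=np.atleast_2d(p)
    c=p@P[:3,:3].T+P[:3,3];v=c@np.array(m["mtx"]).T
    return v[:,:2]/v[:,2:]
E
python3 - <<'E'
from h import *
ims={n:cv2.imread(f"pics/{n}0.png") for n in M}
def pattern(n,c0,r,z,thr):
    g=cv2.cvtColor(ims[n],cv2.COLOR_BGR2GRAY);x,y=c0
    k=8
    sub=cv2.resize(g[y-r:y+r,x-r:x+r],None,fx=k,fy=k,interpolation=cv2.INTER_CUBIC)
    b=(sub>thr).astype(np.uint8)
    cs,_=cv2.findContours(b,cv2.RETR_EXTERNAL,cv2.CHAIN_APPROX_NONE)
    c=max(cs,key=cv2.contourArea)[:,0,:]
    uv=(c+.5)/k-.5+np.array([x-r,y-r])
    return onplane(n,uv,z)[:,:2]
for name,cs in {"hex":{"top":(395,217),"side":(303,335)},"plain":{"top":(328,158),"side":(335,249)}}.items():
  for n in cs:
    g=cv2.cvtColor(ims[n],cv2.COLOR_BGR2GRAY);x,y=cs[n]
    thr=(int(np.percentile(g[y-26:y+26,x-26:x+26],20))+int(np.percentile(g[y-26:y+26,x-26:x+26],85)))/2
    for z in (0,14) if n=='side' else (14,):
      p=pattern(n,cs[n],27,z,thr)
      h=cv2.convexHull(p.astype(np.float32));(cc,rr)=cv2.minEnclosingCircle(h)
      d=p-np.array(cc);th=np.arctan2(d[:,1],d[:,0]);rad=np.hypot(*d.T)
      bins=np.linspace(-np.pi,np.pi,181);rp=np.array([rad[(th>=a)&(th<b)].min() if((th>=a)&(th<b)).any() else np.nan for a,b in zip(bins[:-1],bins[1:])])
      tc=(bins[:-1]+bins[1:])/2;ok=~np.isnan(rp)
      f=(np.sum((60-rp[ok])*np.exp(6j*tc[ok])))
      print(name,n,z,"thr",thr,"c",np.round(cc,1),"r",round(rr,1),"pocket deg",np.round(np.degrees(np.angle(f))/6,1),"amp",abs(f)/ok.sum(),"min",np.nanmin(rp))
E
python3 - <<'E'
from h import *
t=cv2.imread("pics/top0.png");s=cv2.imread("pics/side0.png")
def c(im,x,y,r,k=400): return cv2.resize(im[y-r:y+r,x-r:x+r],(k,k),interpolation=cv2.INTER_CUBIC)
def st(a): 
    return np.clip(a.astype(float)*2.2,0,255).astype(np.uint8)
cv2.imwrite("pics/crop1.png",np.hstack([st(c(t,219,187,16)),c(s,263,163,20)]))
E
```

```text
hex top 14 thr 147.0 c [ 445.3 -318.8] r 60.5 pocket deg -15.5 amp 4.051061141608363 min 44.641365335432674
hex side 0 thr 189.0 c [ 449.5 -313.6] r 62.2 pocket deg 15.6 amp 0.42026756572799073 min 26.270237406992454
hex side 14 thr 189.0 c [ 446.4 -318.7] r 61.4 pocket deg 15.6 amp 0.4476135271681285 min 25.9210911715295
plain top 14 thr 148.0 c [ 612.1 -123.6] r 60.3 pocket deg -23.4 amp 4.054560078171821 min 44.78079213366689
plain side 0 thr 188.5 c [ 618.  -115.7] r 62.1 pocket deg -23.8 amp 3.667793132926791 min 45.861493153879046
plain side 14 thr 188.5 c [ 612.6 -123.4] r 61.3 pocket deg -23.8 amp 3.6190395046547357 min 45.251950299904934
```

View pics/crop1.png

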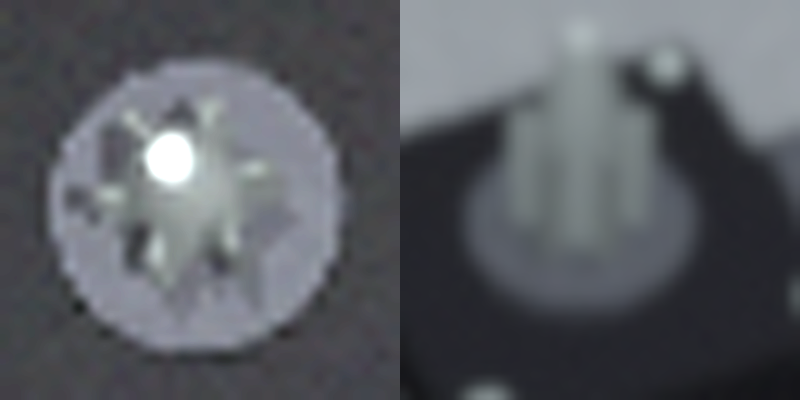

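The crop shows the shaft's teeth as six bright ridges in the top view, with crop positions near (130,112), (215,103), (265,167), (235,240), (155,270) and (105,195), plus the flange disc. I'll measure the axis and tooth phase, and triangulate the heights.

```bash
python3 - <<'E'
from h import *
ims={n:cv2.imread(f"pics/{n}0.png") for n in M}
# flange ellipse by contour
el={}
for n,(x,y) in {"top":(219,187),"side":(263,168)}.items():
    r=20;k=8
    g=cv2.cvtColor(ims[n],cv2.COLOR_BGR2GRAY)[y-r:y+r,x-r:x+r]
    sub=cv2.resize(g,None,fx=k,fy=k,interpolation=cv2.INTER_CUBIC)
    lo={"top":46,"side":68}[n];
    b=(sub>lo).astype(np.uint8)
    if n=="side":
        b[:]=0
        b=((sub>66)).astype(np.uint8)
    cs,_=cv2.findContours(b,cv2.RETR_EXTERNAL,cv2.CHAIN_APPROX_NONE)
    c=min(cs,key=lambda c:-cv2.contourArea(c) if cv2.pointPolygonTest(c,(r*k,r*k),False)>=0 else 1e9)[:,0,:]
    uv=(c+.5)/k-.5+np.array([x-r,y-r])
    p=onplane(n,uv,50)
    if n=="side": # keep lower part
        v=uv[:,1]>166; uv=uv[v];p=p[v]
    A=np.c_[2*p[:,:2],np.ones(len(p))];s=np.linalg.lstsq(A,(p[:,:2]**2).sum(1),rcond=None)[0]
    R=np.sqrt(s[2]+s[0]**2+s[1]**2); print(n,"flange c",s[:2],"R",R,len(uv), np.std(np.hypot(*(p[:,:2]-s[:2]).T)))
    el[n]=proj(n,[s[0],s[1],50])[0]
    # screws of box top for top/side
print("tri flange",tri(el["side"],el["top"]))
c=np.array([[130,112],[215,103],[265,167],[235,240],[155,270],[105,195]])/12.5-.46+[203,171]
P=onplane("top",c,94)[:,:2]; 
ctr=onplane("top",el["top"][None],50)[0,:2]
print("axis@94px",np.round((proj("top",[*ctr,94])[0]-[203,171]+.46)*12.5), "nose", (proj("top",[*ctr,125])[0]-[203,171]+.46)*12.5,(proj("side",[*ctr,125])[0]-[243,143]+.45)*10)
d=P-ctr;print(np.c_[d,np.degrees(np.arctan2(d[:,1],d[:,0])),np.hypot(*d.T)].round(1))
# Bore/hub-top of wheel predicted
def c0(n,x,y,r,k=400): return cv2.resize(ims[n][y-r:y+r,x-r:x+r],(k,k),interpolation=cv2.INTER_CUBIC)
a=c0("top",398,215,16);b=c0("side",303,330,20)
def dr(img,n,x,y,r,pts):
    for q in (proj(n,pts)-[x-r,y-r]+.5)*400/(2*r)-.5: cv2.circle(img,tuple(int(v) for v in q),2,(0,0,255),-1)
c=np.array([445.6,-318.7]);a0=np.radians(-15.5+30)
hexp=[[*(c+26/np.cos(np.pi/6)*np.array([np.cos(a0+i*np.pi/3),np.sin(a0+i*np.pi/3)])),60] for i in range(6)]
pk=[[*(c+46*np.array([np.cos(a0-np.pi/6+i*np.pi/3),np.sin(a0-np.pi/6+i*np.pi/3)])),14] for i in range(6)]
ri=[[*(c+15*np.array([np.cos(a0-np.pi/6+i*np.pi/3),np.sin(a0-np.pi/6+i*np.pi/3)])),60] for i in range(6)]
dr(a,"top",398,215,16,np.array(hexp+pk+ri));dr(b,"side",303,330,20,np.array(hexp+pk+ri))
cv2.imwrite("pics/chk.png",np.hstack([a,b]))
E
```

```text
top flange c [512.29665913 191.90177419] R 33.30710298393126 540 0.40791238882884573
side flange c [512.115151  188.7940004] R 33.11417357913961 213 0.2632888396419215
tri flange (array([513.02464889, 192.17983632,  46.2006019 ]), np.float64(0.427588404019992))
axis@94px [180. 177.] nose [168.74401868 157.07317395] [177.90888736  36.94251155]
[[  14.3   11.6   39.3   18.4]
 [  16.8   -7.   -22.6   18.2]
 [   2.9  -18.5  -81.2   18.7]
 [ -13.5  -12.5 -137.3   18.4]
 [ -20.7    4.8  166.9   21.2]
 [  -4.4   16.4  104.8   17. ]]
```

View pics/chk.png

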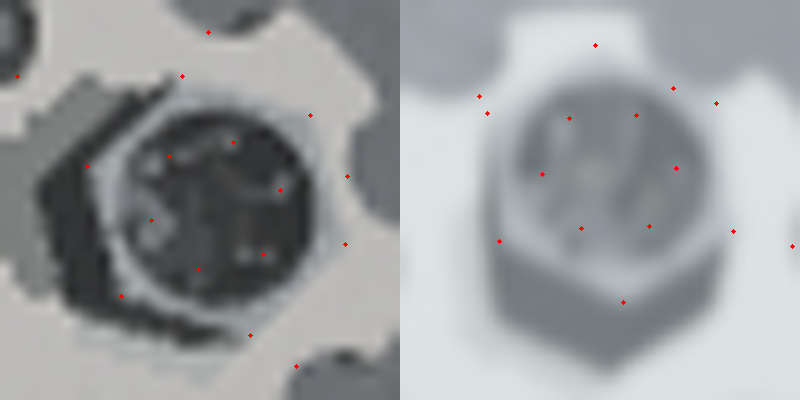

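```bash
python3 - <<'E'
from h import *
print(tri([303.75,326.05],[398.9,215.1]))  # hub top bore centre
print(tri([263+(178-200)/10-.45,163+(35-200)/10-.45],[219+(170-200)/12.5-.46,187+(158-200)/12.5-.46])) # nose highlight
# side view teeth edges: outer teeth seen left (523), mid(575), right(640) at top ends
ctr=np.array([512,190.5])
for ph in (36,39,42,45,48):
    a=np.radians(ph+60*np.arange(6));q=[[*(ctr+20*np.array([np.cos(t),np.sin(t)])),92] for t in a]
    print(ph,((proj("side",q)-[243,143]+.45)*10).round().tolist())
E
```

```text
(array([ 445.63238027, -318.28136593,   62.42258173]), np.float64(1.1171721688950278))
(array([512.05586085, 191.49595518, 126.19253281]), np.float64(0.25088482604282536))
36 [[218.0, 82.0], [150.0, 77.0], [109.0, 117.0], [137.0, 163.0], [207.0, 168.0], [247.0, 127.0]]
39 [[215.0, 81.0], [147.0, 78.0], [109.0, 120.0], [140.0, 165.0], [210.0, 167.0], [248.0, 125.0]]
42 [[212.0, 79.0], [143.0, 80.0], [109.0, 122.0], [143.0, 166.0], [213.0, 166.0], [248.0, 122.0]]
45 [[209.0, 78.0], [140.0, 81.0], [109.0, 125.0], [147.0, 167.0], [217.0, 164.0], [247.0, 120.0]]
48 [[206.0, 77.0], [137.0, 82.0], [109.0, 128.0], [150.0, 168.0], [220.0, 163.0], [247.0, 117.0]]
```

{"method": "carry_out", "body": {
  "motion": [
    [-0.0224,-0.0275,0,0,0,0],
    [-0.0224,-0.0275,0,0,0,0],
    [-0.0224,-0.0275,0,0,0,0],
    [-0.0224,-0.0275,0,0,0,0],
    [-0.0224,-0.0275,0,0,0,0],
    [-0.0224,-0.0275,0,0,0,0],
    [-0.0224,-0.0275,0,0,0,0],
    [-0.0224,-0.0275,0,0,0,0]
  ],
  "jaw": 0.085
}}

```text
time: 0.9
position: [297.4, 227.8, 231.1]
tool_rot: [-3.141, -0.0, 2.725]
ft_force: [1.2, 0.9, 0.2]
gripper_width: 84.7
```

{"method": "carry_out", "body": {
  "motion": [
    [-0.0224,-0.0275,0,0,0,0],
    [-0.0224,-0.0275,0,0,0,0],
    [-0.0224,-0.0275,0,0,0,0],
    [-0.0224,-0.0275,0,0,0,0],
    [-0.0224,-0.0275,0,0,0,0],
    [-0.0224,-0.0275,0,0,0,0],
    [-0.0224,-0.0275,0,0,0,0],
    [-0.0224,-0.0275,0,0,0,0]
  ]
}}

```text
time: 1.7
position: [372.3, -46.1, 231.2]
tool_rot: [3.142, 0.0, 2.725]
ft_force: [0.3, 0.6, -0.4]
gripper_width: 84.8
```

{"method": "carry_out", "body": {
  "motion": [
    [-0.0224,-0.0275,0,0,0,0],
    [-0.0224,-0.0275,0,0,0,0],
    [-0.0224,-0.0275,0,0,0,0],
    [-0.0224,-0.0275,0,0,0,0],
    [-0.0224,-0.0275,0,0,0,0],
    [-0.0224,-0.0275,0,0,0,0],
    [-0.0224,-0.0275,0,0,0,0],
    [-0.0224,-0.0275,0,0,0,0]
  ]
}}

```text
time: 2.5
position: [447.1, -319.7, 230.9]
tool_rot: [3.141, -0.001, 2.725]
ft_force: [0.5, 1.2, 0.1]
gripper_width: 85.2
```

{"method": "carry_out", "body": {
  "motion": [
    [0,0,0,0,0,8.2],
    [0,0,0,0,0,8.2],
    [0,0,0,0,0,8.2],
    [0,0,0,0,0,8.2],
    [0,0,0,0,0,8.2],
    [0,0,0,0,0,8.2],
    [0,0,0,0,0,8.2],
    [0,0,0,0,0,8.2]
  ]
}}

```text
time: 3.3
position: [446.9, -318.1, 230.9]
tool_rot: [-3.141, -0.0, 1.574]
ft_force: [-0.0, -0.2, 0.2]
gripper_width: 84.9
```

{"method": "carry_out", "body": {
  "motion": [
    [0,0,0,0,0,8.2],
    [0,0,0,0,0,8.0],
    [0,0,0.03,0,0,0],
    [0,0,0.03,0,0,0],
    [0,0,0.03,0,0,0],
    [0,0,0.02,0,0,0],
    [0,0,0,0,0,0],
    [0,0,0,0,0,0]
  ]
}}

```text
time: 4.1
position: [447.2, -318.4, 121.8]
tool_rot: [-3.142, -0.0, 1.297]
ft_force: [0.8, -0.3, 0.2]
gripper_width: 85.0
```

{"method": "carry_out", "body": {
  "motion": [
    [-0.0005,-0.0015,0.02,0,0,0],
    [0,0,0.02,0,0,0],
    [0,0,0.02,0,0,0],
    [0,0,0.015,0,0,0],
    [0,0,0.015,0,0,0],
    [0,0,0.01,0,0,0],
    [0,0,0,0,0,0],
    [0,0,0,0,0,0]
  ]
}}

```text
time: 4.9
position: [445.7, -318.5, 21.7]
tool_rot: [3.141, 0.0, 1.297]
ft_force: [0.7, 0.7, -1.0]
gripper_width: 85.3
```

```bash
python3 - <<'E'
from h import *
t=manip.capture("top");s=manip.capture("side")
c=lambda im,x,y,r,k=400: cv2.resize(im[max(0,y-r):y+r,x-r:x+r],(k,k),interpolation=cv2.INTER_CUBIC)
cv2.imwrite("pics/g1.png",np.hstack([c(t,390,220,50),c(s,303,330,54)]))
E
```

```text
(no output)
```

View pics/g1.png

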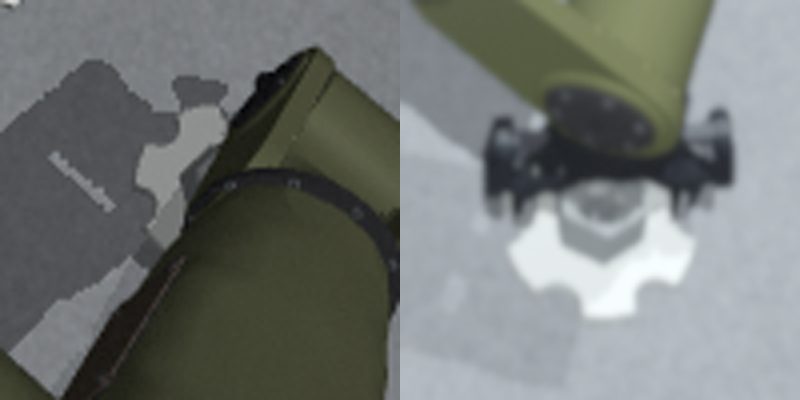

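The side crop shows the open fingers straddling the hub at about (500,200) and (690,200), well centred. Closing.

{"method": "carry_out", "body": {
  "motion": [
    [0,0,0.004,0,0,0],
    [0,0,0,0,0,0],
    [0,0,0,0,0,0],
    [0,0,0,0,0,0],
    [0,0,0,0,0,0],
    [0,0,0,0,0,0],
    [0,0,0,0,0,0],
    [0,0,0,0,0,0]
  ],
  "jaw": 0.04,
  "grip_force": 100
}}

```text
time: 5.8
position: [445.6, -318.4, 17.6]
tool_rot: [3.141, 0.0, 1.297]
ft_force: [0.1, 0.1, 5.6]
gripper_width: 51.0
```

{"method": "carry_out", "body": {
  "motion": [
    [0,0,-0.01,0,0,0],
    [0,0,-0.02,0,0,0],
    [0,0,-0.025,0,0,0],
    [0,0,-0.025,0,0,0],
    [0,0,-0.025,0,0,0],
    [0,0,-0.025,0,0,0],
    [0,0,-0.02,0,0,0],
    [0,0,0,0,0,0]
  ]
}}

```text
time: 6.6
position: [446.1, -318.7, 169.8]
tool_rot: [3.138, 0.002, 1.297]
ft_force: [-0.6, -0.9, -4.5]
gripper_width: 51.3
```

```bash
python3 - <<'E'
from h import *
s=manip.capture("side")
cv2.imwrite("pics/l1.png",cv2.resize(s[200:384,200:420],None,fx=3,fy=3,interpolation=cv2.INTER_CUBIC))
st=manip.get_state();print(st["ft_force"],st["torque"],st["position"],st["qpos"])
E
```

```text
[-0.28299962  0.31345318 -5.42833944] [0.01372807 0.06130479 0.02803619] [ 445.52675341 -318.34880396  167.81936297] [-6.87309175e-01  3.53695368e-01  1.60348798e+00 -3.99648089e-06
  1.18307192e+00 -4.13643705e-01]
```

View pics/l1.png

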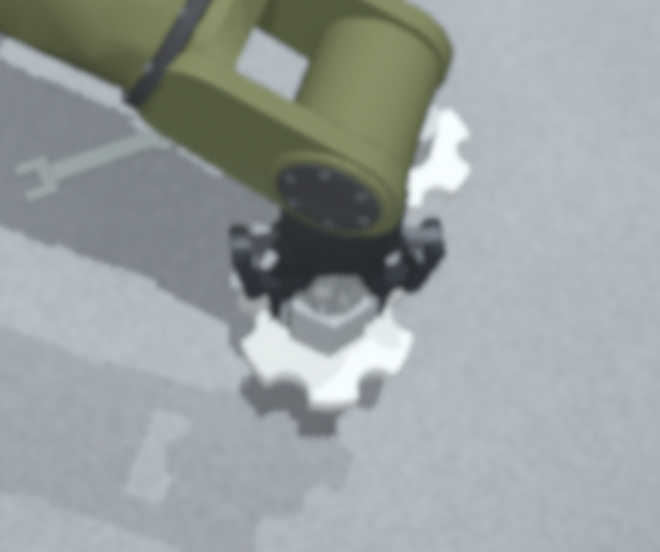

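The side view shows the wheel held level by its hub, clear of the bench. Moving over the shaft.

{"method": "carry_out", "body": {
  "motion": [
    [0.0318,-0.0046,0,0,0,0],
    [0.0318,-0.0046,0,0,0,0],
    [0.0318,-0.0046,0,0,0,0],
    [0.0318,-0.0046,0,0,0,0],
    [0.0318,-0.0046,0,0,0,0],
    [0.0318,-0.0046,0,0,0,0],
    [0.0318,-0.0046,0,0,0,0],
    [0.0318,-0.0046,0,0,0,0]
  ]
}}

```text
time: 7.45
position: [478.0, -62.0, 165.6]
tool_rot: [-3.139, 0.0, 1.297]
ft_force: [0.4, 0.4, -4.3]
gripper_width: 51.1
```

{"method": "carry_out", "body": {
  "motion": [
    [0.0318,-0.0046,0,0,0,0],
    [0.0318,-0.0046,0,0,0,0],
    [0.0318,-0.0046,0,0,0,0],
    [0.0318,-0.0046,0,0,0,0],
    [0.0318,-0.0046,0,0,0,0],
    [0.0318,-0.0046,0,0,0,0],
    [0.0318,-0.0046,0,0,0,0],
    [0.0318,-0.0046,0,0,0,0]
  ]
}}

```text
time: 8.25
position: [511.4, 192.6, 165.4]
tool_rot: [-3.139, 0.002, 1.297]
ft_force: [-0.1, -0.9, -4.5]
gripper_width: 50.6
```

{"method": "carry_out", "body": {
  "motion": [
    [0,0,0,0,0,-7],
    [0,0,0,0,0,-7],
    [0,0,0,0,0,-7],
    [0,0,0,0,0,-6.3],
    [0,0,0,0,0,0],
    [0,0,0,0,0,0],
    [0,0,0,0,0,0],
    [0,0,0,0,0,0]
  ]
}}

```text
time: 9.05
position: [512.0, 191.4, 167.0]
tool_rot: [-3.141, 0.0, 1.772]
ft_force: [0.5, -0.9, -3.1]
gripper_width: 51.3
```

```bash
python3 - <<'E'
from h import *
t=manip.capture("top");s=manip.capture("side");cv2.imwrite("pics/side2.png",s);cv2.imwrite("pics/top2.png",t)
c=lambda im,x,y,r,k=400: cv2.resize(im[max(0,y-r):y+r,x-r:x+r],(k,k),interpolation=cv2.INTER_CUBIC)
cv2.imwrite("pics/m1.png",np.hstack([c(t,219,187,50),c(s,263,140,54)]))
st=manip.get_state();print(st["ft_force"],st["torque"],st["position"],st["tool_rot"],st["qpos"])
E
```

```text
[-0.98186748 -0.18193439 -4.9354355 ] [0.0522438  0.00413027 0.0293057 ] [512.10408036 191.42075444 167.19934885] [-3.14151921e+00  1.33552711e-06  1.77262697e+00] [2.90713501e-01 3.53270855e-01 1.60562245e+00 5.60613852e-06
 1.18277263e+00 8.88807330e-02]
```

View pics/m1.png

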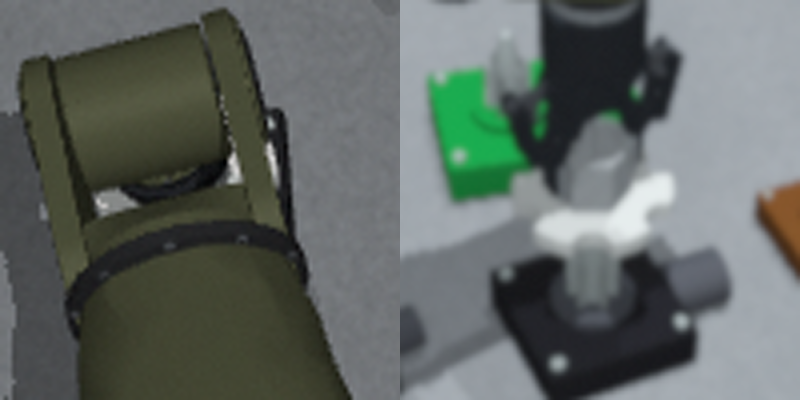

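The wheel hangs centred above the shaft at side crop (590,225), with nose and teeth below at (590,270). I'll descend to the tooth tops.

{"method": "carry_out", "body": {
  "motion": [
    [0,0,0.012,0,0,0],
    [0,0,0.012,0,0,0],
    [0,0,0.008,0,0,0],
    [0,0,0.006,0,0,0],
    [0,0,0.006,0,0,0],
    [0,0,0.004,0,0,0],
    [0,0,0.002,0,0,0],
    [0,0,0,0,0,0]
  ]
}}

```text
time: 9.95
position: [512.1, 191.4, 117.2]
tool_rot: [-3.141, 0.0, 1.774]
ft_force: [-0.6, -0.5, -4.5]
gripper_width: 51.3
```

{"method": "carry_out", "body": {
  "motion": [
    [0,0,0.001,0,0,0],
    [0,0,0.001,0,0,0],
    [0,0,0.001,0,0,0],
    [0,0,0.001,0,0,0],
    [0,0,0.001,0,0,0],
    [0,0,0.001,0,0,0],
    [0,0,0.001,0,0,0],
    [0,0,0.001,0,0,0]
  ]
}}

```text
time: 10.75
position: [512.1, 191.5, 109.2]
tool_rot: [-3.142, -0.0, 1.774]
ft_force: [-0.1, 0.0, -4.5]
gripper_width: 50.9
```

No contact at 91.6 mm underside height, already below the 95 mm unmeshed stop. Continuing gently.

{"method": "carry_out", "body": {
  "motion": [
    [0,0,0.001,0,0,0],
    [0,0,0.001,0,0,0],
    [0,0,0.001,0,0,0],
    [0,0,0.001,0,0,0],
    [0,0,0.001,0,0,0],
    [0,0,0.001,0,0,0],
    [0,0,0.001,0,0,0],
    [0,0,0.001,0,0,0]
  ]
}}

```text
time: 11.55
position: [512.1, 191.4, 101.2]
tool_rot: [-3.142, 0.0, 1.774]
ft_force: [0.3, -0.0, -6.1]
gripper_width: 51.1
```

{"method": "carry_out", "body": {
  "motion": [
    [0,0,0.002,0,0,0],
    [0,0,0.002,0,0,0],
    [0,0,0.002,0,0,0],
    [0,0,0.002,0,0,0],
    [0,0,0.002,0,0,0],
    [0,0,0.002,0,0,0],
    [0,0,0.002,0,0,0],
    [0,0,0.002,0,0,0]
  ]
}}

```text
time: 12.35
position: [512.1, 191.5, 85.1]
tool_rot: [-3.142, -0.0, 1.774]
ft_force: [-1.0, -0.4, -3.9]
gripper_width: 51.0
```

{"method": "carry_out", "body": {
  "motion": [
    [0,0,0.002,0,0,0],
    [0,0,0.002,0,0,0],
    [0,0,0.002,0,0,0],
    [0,0,0.002,0,0,0],
    [0,0,0.002,0,0,0],
    [0,0,0.001,0,0,0],
    [0,0,0.001,0,0,0],
    [0,0,0,0,0,0]
  ]
}}

```text
time: 13.15
position: [512.1, 191.4, 73.2]
tool_rot: [-3.141, 0.0, 1.774]
ft_force: [0.4, 0.1, -3.5]
gripper_width: 51.1
```

{"method": "carry_out", "body": {
  "motion": [
    [0,0,0.001,0,0,1],
    [0,0,0.001,0,0,-1],
    [0,0,0.001,0,0,-1],
    [0,0,0.001,0,0,1],
    [0,0,0.0005,0,0,0],
    [0,0,0.0005,0,0,0],
    [0,0,0.0005,0,0,0],
    [0,0,0,0,0,0]
  ]
}}

```text
time: 13.95
position: [512.1, 191.4, 67.7]
tool_rot: [-3.141, 0.0, 1.774]
ft_force: [-0.4, -0.7, -3.8]
gripper_width: 51.2
```

{"method": "carry_out", "body": {
  "motion": [
    [0,0,0.0003,0,0,0],
    [0,0,0.0003,0,0,0],
    [0,0,0.0003,0,0,0],
    [0,0,0.0003,0,0,0],
    [0,0,0.0003,0,0,0],
    [0,0,0,0,0,0],
    [0,0,0,0,0,0],
    [0,0,0,0,0,0]
  ]
}}

```text
time: 14.75
position: [512.2, 191.5, 67.5]
tool_rot: [3.141, -0.0, 1.774]
ft_force: [-8.2, -2.8, 13.8]
gripper_width: 50.8
```

```bash
python3 - <<'E'
from h import *
s=manip.capture("side")
cv2.imwrite("pics/m2.png",cv2.resize(s[90:220,190:340],None,fx=4,fy=4,interpolation=cv2.INTER_CUBIC))
st=manip.get_state();print(st["ft_force"],st["torque"],st["position"],st["tool_rot"])
E
```

```text
[-9.21034183 -3.80432398 14.16166987] [-0.50946871  1.55336572  0.04307309] [512.17979649 191.47010955  67.550226  ] [ 3.14116763e+00 -5.52015958e-06  1.77364432e+00]
```

View pics/m2.png

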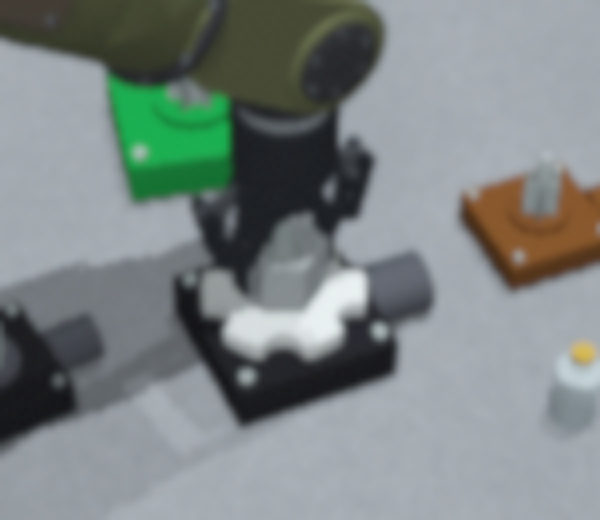

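The side view shows the wheel sitting on the box top at (290,320). The contact force of about 18 N arose right at the expected home height (TCP 67.5), so it's seated while still held. Releasing now.

{"method": "carry_out", "body": {
  "motion": [
    [0,0,0,0,0,0],
    [0,0,0,0,0,0],
    [0,0,0,0,0,0],
    [0,0,0,0,0,0],
    [0,0,0,0,0,0],
    [0,0,0,0,0,0],
    [0,0,0,0,0,0],
    [0,0,0,0,0,0]
  ],
  "jaw": 0.085
}}

```text
time: 15.6
position: [512.1, 191.4, 66.3]
tool_rot: [3.142, 0.0, 1.774]
ft_force: [-0.9, -0.8, 0.6]
gripper_width: 85.0
```

{"method": "carry_out", "body": {
  "motion": [
    [0,0,-0.005,0,0,0],
    [0,0,-0.01,0,0,0],
    [0,0,-0.02,0,0,0],
    [0,0,-0.025,0,0,0],
    [0,0,-0.03,0,0,0],
    [0,0,-0.03,0,0,0],
    [0,0,-0.03,0,0,0],
    [0,0,0,0,0,0]
  ]
}}

```text
time: 16.4
position: [513.4, 191.8, 221.4]
tool_rot: [3.134, -0.001, 1.774]
ft_force: [-0.4, -0.1, -0.6]
gripper_width: 85.1
```

```bash
python3 - <<'E'
from h import *
s=manip.capture("side")
cv2.imwrite("pics/m3.png",cv2.resize(s[90:220,190:340],None,fx=4,fy=4,interpolation=cv2.INTER_CUBIC))
g=cv2.cvtColor(s,cv2.COLOR_BGR2GRAY)
st=manip.get_state();print(st["ft_force"],st["position"],st["gripper_width"],st["time"])
print("pred disc centre",proj("side",[512,190,64]))
E
```

```text
[-0.28996399 -0.22546883 -1.53636672] [512.71775478 191.64529544 218.91714309] 84.72242342223646 16.45
pred disc centre [[260.38575061 161.61075574]]
```

View pics/m3.png

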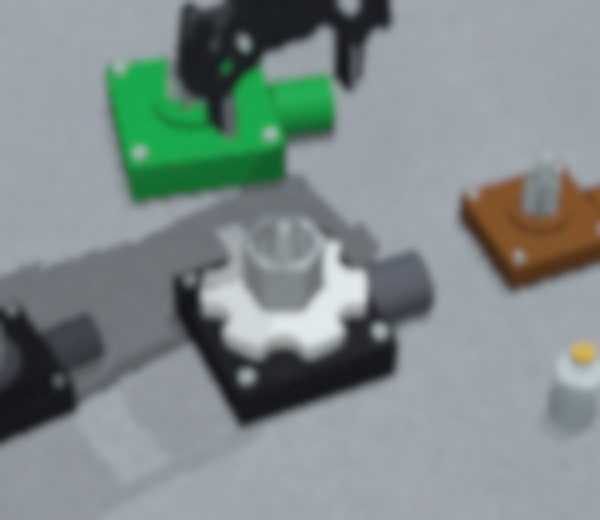

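The side view shows the wheel level on the flange, disc at (285,305), with the nose just above the hub rim at (285,235). The gripper is clear. I'll let the arm settle, check quickly and hand in.

{"method": "carry_out", "body": {
  "motion": [
    [0,0,0,0,0,0],
    [0,0,0,0,0,0],
    [0,0,0,0,0,0],
    [0,0,0,0,0,0],
    [0,0,0,0,0,0],
    [0,0,0,0,0,0],
    [0,0,0,0,0,0],
    [0,0,0,0,0,0]
  ]
}}

```text
time: 17.25
position: [512.1, 191.4, 216.3]
tool_rot: [-3.142, 0.0, 1.774]
ft_force: [0.6, 0.1, 0.0]
gripper_width: 85.2
```

```bash
python3 - <<'E'
from h import *
s=manip.capture("side");a=cv2.imread("pics/side0.png")
for n,(x,y) in {"bottle":(335,186),"plain":(335,248)}.items():
    print(n,"mean abs diff",cv2.absdiff(s[y-22:y+22,x-22:x+22],a[y-22:y+22,x-22:x+22]).mean())
print(manip.get_state()["ft_force"],manip.get_state()["time"])
print(manip.hand_in())
E
```

```text
bottle mean abs diff 4.931818181818182
plain mean abs diff 5.008092286501378
[ 0.2307844  -0.10831906 -0.6240158 ] 17.3
the job is handed in; nothing more can be done
None
```

The splined, six-sided-hub wheel is fitted on the larger black drive's shaft and released, and I handed the job in at 17.3 s. I gripped it by the hub flats, turned it about 27° to mesh, and lowered it home while still held, with a ±1° rock on the last few millimetres.

- **Seating:** The wheel went past the 95 mm unmeshed stop without resistance. About 18 N of contact came at TCP height 67.5 mm, where 67.6 mm was expected for fully home.
- **After release:** The side picture shows the wheel level on the flange and the gripper well clear. The wrist force reads about zero.
- **Plain wheel and bottle:** Before/after crops of both differ by only about 5 grey levels. I took that as unmoved but did not measure their positions again. The arm's shadow may account for part of the difference.
- **Measurements that disagreed:** The two views differed by about 3 mm on the shaft's y position, and flange height triangulated to 46 mm where the text says 50 mm. The side view gave no usable angle for the wheel's pockets, so I used the top view's. None of these affected the fit.

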